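Let down a wound hand winch

TASK

The spring-return hand winch on the bench is wound up and its pawl holds the drum. Flick the trip lever over so that the pawl's spring is set to lift it, wind the crank on a little until the loaded pawl springs clear of the ratchet wheel, then ease the drum back by the crank, never letting it run, until it rests on its rubber stop, without ramming the stop. Leave the pawl off and the crank let go, and do not disturb the other things on the bench.

Things in the scene. Friction and masses are not known exactly. Their poses are not given: they have to be found in the camera images.
- winch: hand winch bolted to the bench, drum axis upright: grey base plate 220 x 220 x 8, steel drum of diameter 108 and above it, 72 to 88 mm up, a ratchet wheel of 8 teeth (root radius 44, tip radius 52). Origin: on the drum axis, on the table top; z up. Place and yaw vary.
- axis (a point): point on the drum axis 88 mm above the table, level with the top of the ratchet wheel
- drum (a joint): drum and crank angle, rad; grows counterclockwise from above = winding on. At 0 the crank arm points 1.745 rad counterclockwise from the winch's x axis. Starts at about 1.35, held by the pawl; winds on to 2.3 at most. A spring pulls it clockwise with 0.30 x (angle + 1.4) N m: 8 to 9 N at the knob when wound, 3 to 6 N let down; friction 0.03 N m. Let go with the pawl off, it whips round.
- knob_mid (a point): middle of the crank's grip, 135 mm above the table: an upright wooden knob, diameter 24, from 110 to 160 mm up, 95 mm from the drum axis. It spins freely on its pin, so the hand can keep its orientation along the arc. The crank arm below it is 20 wide, top at 108 to 110 mm.
- trip (a joint): trip lever angle, rad: 0 = pawl on, 0.6 = its end, off. Grows clockwise from above, turns stiffly (about 4 to 9 N at its post) and stays where left. The pawl hangs on the lever by a light spring that, when the pawl is free, carries it out by 0.15 rad less than the lever; 0.4 or more lifts it well clear.
- trip_post (a point): middle (117 mm up) of the round steel post at the trip lever's end, diameter 13, from 96 to 138 mm above the table, on the far right side of the winch as the robot sees it. Push it sideways or pinch it from above.
- trip_pivot (a point): point on the lever's upright pivot axis at the same height (117 mm), 45 mm from trip_post; nothing there stands above 102 mm.
- pawl_tip (a point): inner corner of the pawl's nose, 88 mm up (pawl 50 long, 12 thick, on the lever's pivot). Seated: about 45 mm from the drum axis; off the wheel: beyond 53; lever fully over and pawl free: about 65. While the drum's load bears on it, the tooth holds it in even with the lever over: wind the crank on about 0.05 to 0.15 rad to free it.
- buffer (a joint): how far the rubber stop under the drum is pressed in, rad about the drum axis; 0 untouched. The drum meets it at an angle between -0.45 and 0.45 that differs each time and is not known beforehand. 25 N m per rad: the let-down drum rests on it at 0.01 to 0.025, where the knob stops pulling on the hand; 0.07 (about 13 N pushed clockwise at the knob) is too hard.
- nail_tin: open steel tin, radius 30, 55 high, beyond the winch; leave alone (origin: centre of its underside)
- wrench: steel spanner 160 long lying flat on the robot's right of the winch; leave alone (origin: its middle, on the table)
- oil_bottle: amber bottle, radius 30, 130 high; leave alone (origin: underside centre)
- jar: glass jar, radius 33, 85 high; leave alone (origin: underside centre)
- screwdriver: screwdriver 190 long lying flat; leave alone (origin: its middle, on the table)
- toy_truck: toy lorry 150 long, 70 high; leave alone (origin: underside centre)
- mug: white mug, radius 40, 90 high; leave alone (origin: underside centre)

How it is judged:
By the outcome, as a careful person would: the job done as asked, in the order asked, and still so for the second after the job is handed in, with the robot touching nothing.
It also fails if it takes over 72 s, if anything falls off the work surface, if the arm or the gripper's body presses on something with over 40 N, if the wrist force passes 120 N, or if a joint passes its speed limit or range.

ROBOT

A 6-joint arm with a two-finger parallel gripper is mounted at the origin on the work surface. World frame = base frame: x ahead of the robot, y to its left, z up, the work surface at z = 0. Lengths are in m, angles in rad, forces in N, time in s.
With the tool pointing down it reaches from about 0.325 to 0.9 m from the base axis. Payload 3.5 kg.
Tool frame: the origin (TCP) lies at the very end of the fingers, on their centre line; the grasp point (between the pads) lies 19 mm behind it; z points along the fingers, y is the line along which they close (so a half turn about z gives the same grasp; the last joint's range is limited). The gripper opens to 85 mm and grips with 20 to 120 N. Pads are 22 mm wide; open, the fingers measure 114 mm over their backs; the gripper's body (76 mm by 85 mm) begins 54 mm behind the grasp point. The pads swing forward as they close: fully open they stand 13 mm farther back than shut.
Start: joints at [-1.225, 0.276, -0.026, 1.268, 0, 1.467], TCP at [0.271, -0.563, 0.205] pointing down, gripper open.
Joint ranges: [-3.12, 3.12], [-0.85, 1.88], [-1.08, 1.24], [-1.95, 2.15], [-1.57, 1.53], [-3.14, 3.14]. Speed limits (rad/s): [2.57, 2.57, 3.14, 3.14, 3.14, 3.14].

INTERFACE

Orientations are given as a rotation vector (axis times angle).
In Python, from station import readout, viewer, manip gives the robot as it stands.
- The arm moves only by the shell command python3 -m inch 'ROWS'. ROWS is text: rows parted by semicolons, each of 7 numbers parted by spaces: the turn, a rotation vector about the tool's x, y, z in degrees, then the shift along the tool's x, y, z in m, then the opening, from -1 (shut) to 1 (fully open), so that 0 is half open. In form: rx ry rz x y z grip; .... A call has 1 to 20 rows; each row shifts and turns the commanded pose from where the row before left it, along the tool's axes as they then stand; what a row does not reach is not made up. A row lasts 1/8 s, in which the tool goes at most 62.5 mm and 10.7 degrees, less where a joint would pass 70% of its speed; a pose out of reach is approached as far as the arm can. A call is refused whole if a number of a shift passes 0.0625 or a number of a turn 10.7, either way. A call with a gripper value outside its range is refused whole. The fingers move at their own pace and stop on an object; the grip force is fixed at half the most. Time passes only in rows, so rows that do not move let the fingers close. It gives the time, the measured TCP pose, the force, the opening and the grip force at its end, in the units of the state.
- readout.get_obs(): the state, without advancing time (a new reading comes with each control period).
- viewer.capture(name): name is "scene" or "top" or "wrist"; returns the picture (420x560x3 uint8, red, green, blue); there is no depth.
- viewer.camera_info(name): a dict with "fx", "fy", "cx", "cy" (pixels), "T" (4x4, takes a point from camera to world coordinates). Camera axes: x right, y down, z forward; pixel columns grow to the right and rows downward; lengths in m; the calibration is good to about 2 mm. A picture is of the moment at which its call begins: read the wrist's pose just before it. camera_info takes no time and is no camera call; for the wrist camera it gives the pose at the moment of the call.
- manip.sign_off(): hands the job in; it is judged then, once.
The state is a dict: "time": time; "qpos": joint angles; "joint_velocities": joint speeds; "joint_efforts": joint torques, N m; "ee_pos": TCP position; "tcp_rot": TCP orientation; "ft_force": force on the tool from outside, world axes, zero at the start; "moment": the same for the moment, N m; "grip_width": finger opening in m; "finger_force": force on a finger pad.
Only numpy, scipy, OpenCV 4.12 (cv2) and the standard library are available. Lean on these libraries where they do the work, as an engineer would, in place of code of your own. Each camera call takes 0.05 s, during which the arm holds its last target. There are 200 camera calls.

## Working session

There is one attempt and no reset: what is moved stays moved. The work goes in short steps, Python scripts to look and compute and a shell command to move; the robot and the scene stay as the last step left them, time stands still between calls to the robot, and variables do not carry over. Pictures are saved under pics/ and viewed, at most 13 in all, crops included, and the job is handed in when it is done.

```bash
mkdir -p pics; python3 - <<'E'
from station import readout, viewer
import cv2,numpy as np
print(readout.get_obs())
a=viewer.capture("top");b=viewer.capture("scene")
cv2.imwrite("pics/top.png",a[:,:,::-1]);cv2.imwrite("pics/scene.png",b[:,:,::-1])
for n in("top","scene"):print(viewer.camera_info(n))
E
```

```text
{'time': 0.0, 'qpos': array([-1.22541413e+00,  2.77118252e-01, -2.78994294e-02,  1.26797370e+00,
       -1.05767498e-05,  1.46738515e+00]), 'joint_velocities': array([-0.00179947, -0.00043986,  0.0007142 ,  0.00018907,  0.00043074,
       -0.00069986]), 'joint_efforts': array([ 2.14668385e-04, -4.45508122e+01,  2.95203263e+01,  1.64076645e-02,
        2.94582219e-05,  3.16214980e-06]), 'ee_pos': array([ 0.27087201, -0.56232689,  0.20376016]), 'tcp_rot': array([-3.06070515e+00, -6.98577017e-01,  4.32331062e-04]), 'ft_force': array([-0.80067754, -0.35842435, -0.29035278]), 'moment': array([-0.03869014, -0.00735203, -0.01943101]), 'finger_force': 0.0, 'grip_width': 0.08520165174153739}
{'fx': 403.00407273173585, 'fy': 403.00407273173585, 'cx': 284.3882811595075, 'cy': 203.71293598867, 'T': array([[ 0.01776937, -0.99755919,  0.06752712,  0.46438415],
       [-0.99975945, -0.01859577, -0.01162915,  0.03248275],
       [ 0.01285649, -0.06730424, -0.99764966,  1.21386525],
       [ 0.        ,  0.        ,  0.        ,  1.        ]])}
{'fx': 410.6692401611658, 'fy': 410.6692401611658, 'cx': 278.8273661064774, 'cy': 207.66893753778626, 'T': array([[-3.43080738e-01,  7.23001072e-01, -5.99637438e-01,
         1.36868817e+00],
       [ 9.39305728e-01,  2.63669407e-01, -2.19506704e-01,
         3.31959905e-01],
       [-5.97534728e-04, -6.38551402e-01, -7.69578943e-01,
         1.19847601e+00],
       [ 0.00000000e+00,  0.00000000e+00,  0.00000000e+00,
         1.00000000e+00]])}
```

View pics/top.png

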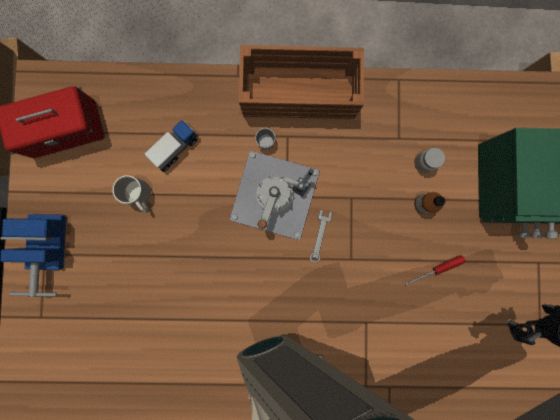

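View pics/scene.png

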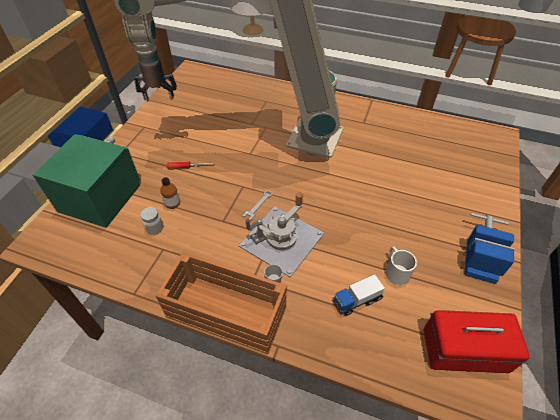

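The top view shows the winch hub at about (274,192), the knob at (263,225), and the trip lever and post near (308,175). The scene view has the winch at (280,232) and the knob at (299,197). I'll enlarge both.

```bash
python3 - <<'E'
import cv2,numpy as np
a=cv2.imread("pics/top.png")[145:245,225:325];b=cv2.imread("pics/scene.png")[180:280,235:335]
f=lambda i:cv2.resize(i,(400,400),interpolation=cv2.INTER_CUBIC)
cv2.imwrite("pics/c1.png",np.hstack([f(a),f(b)]))
E
```

```text
(no output)
```

View pics/c1.png

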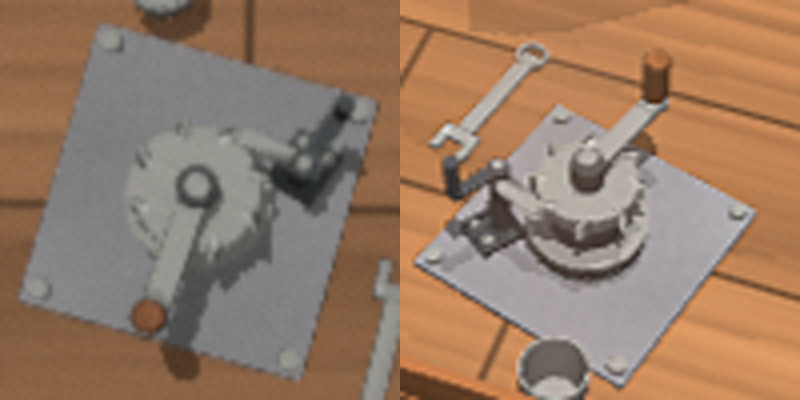

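Crop: post top at top-view px (311,171), pivot (300.7,185), knob top (262.2,223.7); plate corners are clear. In the scene view, post top is (247.2,220.5) and knob top (299,194).

```bash
cat > h.py <<'E'
import numpy as np
from station import viewer
def ray(n,px,I=None):
    c=I or viewer.camera_info(n);T=c["T"]
    d=T[:3,:3]@[(px[0]-c["cx"])/c["fx"],(px[1]-c["cy"])/c["fy"],1];return T[:3,3],d/np.linalg.norm(d)
def onz(n,px,z,I=None):
    o,d=ray(n,px,I);return o+d*(z-o[2])/d[2]
def tri(r):
    A=sum(np.eye(3)-np.outer(d,d) for o,d in r);b=sum((np.eye(3)-np.outer(d,d))@o for o,d in r);return np.linalg.solve(A,b)
E
python3 - <<'E'
from h import *
np.set_printoptions(precision=4,suppress=True)
q=lambda x,y:(225+x/4-.4,145+y/4-.4)
s=lambda x,y:(235+(x-400)/4-.4,180+y/4-.4)
c=[onz("top",q(*p),.008) for p in((100,25),(378,100),(298,380),(22,300))]
cs=[onz("scene",s(*p),.008) for p in((415,262),(620,387),(755,210),(560,105))]
ax=np.mean(c,0);print("axis",ax,np.mean(cs,0),[np.linalg.norm(c[i]-c[i-1]) for i in range(4)])
print("hub",onz("top",q(199,186),.12))
kn=onz("top",q(149,315),.16);ks=onz("scene",s(656,57),.16);print("knob",kn,ks,tri([ray("top",q(149,315)),ray("scene",s(656,57))]),np.linalg.norm((kn-ax)[:2]))
po=onz("top",q(345,104),.138);ps=onz("scene",s(450,162),.138);print("post",po,ps,tri([ray("top",q(345,104)),ray("scene",s(450,162))]))
pv=onz("top",q(303,160),.10);pv2=onz("scene",s(498,168),.10);print("piv",pv,pv2,np.linalg.norm((po-pv)[:2]))
E
```

```text
axis [0.5726 0.0485 0.008 ] [0.5719 0.0502 0.008 ] [np.float64(0.2154141200966714), np.float64(0.2175174010845561), np.float64(0.21922944222241014), np.float64(0.214445412033306)]
hub [0.5724 0.0477 0.12  ]
knob [0.4832 0.0781 0.16  ] [0.4796 0.0777 0.16  ] [0.4831 0.0783 0.1639] 0.09411267462148586
post [ 0.6279 -0.0497  0.138 ] [ 0.6276 -0.05    0.138 ] [ 0.6279 -0.0498  0.1383]
piv [ 0.5939 -0.0239  0.1   ] [ 0.5931 -0.023   0.1   ] 0.04270283941413315
```

```bash
cat >> h.py <<'E'
def go(x,y,z,yaw=None):
    "tool-axis shift to a world TCP target, after reading the pose"
    from station import readout; from scipy.spatial.transform import Rotation as Ro
    o=readout.get_obs();R=Ro.from_rotvec(o["tcp_rot"]).as_matrix()
    np.set_printoptions(precision=4,suppress=True)
    print("t",o["time"],"tcp",o["ee_pos"],"yaw",np.degrees(np.arctan2(R[1,0],R[0,0])),"z",R[:,2],"F",o["ft_force"],"w",o["grip_width"])
    print("shift",R.T@(np.array([x,y,z])-o["ee_pos"]))
E
python3 -m inch '0 0 -10.3 0 0 0 1;0 0 -10.3 0 0 0 1;0 0 -10.3 0 0 0 1;0 0 -10.3 0 0 0 1;0 0 -10.3 0 0 0 1;0 0 -10.3 0 0 0 1;0 0 -10.3 0 0 0 1;0 0 -10.3 0 0 0 1;0 0 -10.3 0 0 0 0;0 0 -10.3 0 0 0 0;0 0 0 0 0 0 0'; python3 -c "
from h import *
go(.628,-.05,.2)"
```

```text
time: 1.48
ee_pos: [0.271, -0.5627, 0.2043]
tcp_rot: [-1.362, -2.83, -0.001]
ft_force: [0.2, 0.5, -0.0]
grip_width: 0.0428
finger_force: 0.0
t 1.475 tcp [ 0.271  -0.5627  0.2043] yaw 128.59443170452752 z [-0.0004  0.0011 -1.    ] F [ 0.2239  0.5079 -0.0066] w 0.042779324625250574
shift [0.178  0.5988 0.0047]
```

```bash
python3 -m inch '0 0 0 .0127 .0428 0 0;0 0 0 .0127 .0428 0 0;0 0 0 .0127 .0428 0 0;0 0 0 .0127 .0428 0 0;0 0 0 .0127 .0428 0 0;0 0 0 .0127 .0428 0 0;0 0 0 .0127 .0428 0 0;0 0 0 .0127 .0428 0 0;0 0 0 .0127 .0428 0 0;0 0 0 .0127 .0428 0 0;0 0 0 .0127 .0428 0 0;0 0 0 .0127 .0428 0 0;0 0 0 .0127 .0428 0 0;0 0 0 .0127 .0428 0 0;0 0 0 0 0 0 0;0 0 0 0 0 0 0'; python3 - <<'E'
from h import *
import cv2,pickle
go(.628,-.05,.108)
I=viewer.camera_info("wrist");cv2.imwrite("pics/w1.png",viewer.capture("wrist")[:,:,::-1]);pickle.dump(I,open("w1.pkl","wb"))
E
```

```text
time: 3.48
ee_pos: [0.627, -0.0497, 0.2045]
tcp_rot: [-1.361, -2.83, 0.001]
ft_force: [-0.6, -0.2, -0.1]
grip_width: 0.0425
finger_force: 0.0
t 3.475 tcp [ 0.627  -0.0497  0.2045] yaw 128.63707685154077 z [-0.0011 -0.0003 -1.    ] F [-0.6196 -0.1754 -0.0958] w 0.042532622009569046
shift [-0.0009  0.0007  0.0965]
```

View pics/w1.png

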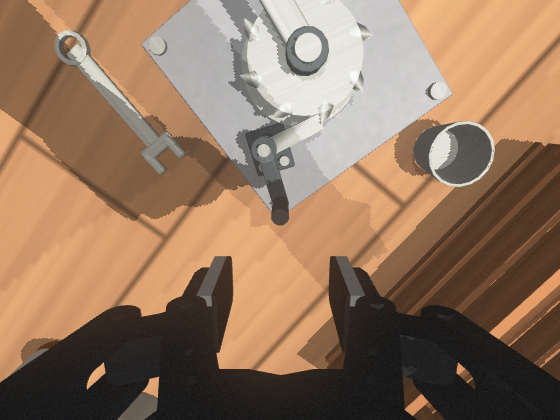

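The wrist view shows the post top at about (281,212), the pivot at (263,150) and the pawl tip at about (328,115), with the fingers straddling where the post will be.

```bash
python3 - <<'E'
from h import *
import pickle
np.set_printoptions(precision=4,suppress=True)
I=pickle.load(open("w1.pkl","rb"))
for p,z in(((281,212),.138),((263,150),.102),((328,115),.088),((308,48),.12)):print(onz("w",p,z,I))
E
```

```text
[ 0.625  -0.0473  0.138 ]
[ 0.5895 -0.0251  0.102 ]
[0.6131 0.0268 0.088 ]
[0.5715 0.0485 0.12  ]
```

```bash
python3 -m inch '0 0 0 0 0 .032 0;0 0 0 0 0 .032 0;0 0 0 0 0 .032 0;0 0 0 0 0 0 0;0 0 0 0 -.006 0 0;0 0 0 0 -.006 0 0;0 0 0 0 -.003 0 0;0 0 0 0 -.003 0 0;0 0 0 0 -.003 0 0;0 0 0 0 -.003 0 0;0 0 0 0 -.003 0 0;0 0 0 0 -.003 0 0;0 0 0 0 0 0 0'; python3 -c "
from h import *
go(.628,-.05,.108)"
```

```text
time: 5.15
ee_pos: [0.6048, -0.0685, 0.1096]
tcp_rot: [1.359, 2.831, 0.001]
ft_force: [2.2, 2.0, 4.6]
grip_width: 0.0429
finger_force: 2.5
t 5.15 tcp [ 0.6048 -0.0685  0.1096] yaw 128.7086804631767 z [ 0.0018 -0.     -1.    ] F [2.2483 1.9751 4.5675] w 0.042908228350556285
shift [-0.0001  0.0297  0.0017]
```

```bash
python3 -m inch '0 0 0 0 -.002 0 0;0 0 0 0 -.002 0 0;0 0 0 0 -.002 0 0;0 0 0 0 -.002 0 0;0 0 0 0 -.002 0 0'; python3 -c "
from h import *
go(.628,-.05,.108)
import cv2;cv2.imwrite('pics/w2.png',viewer.capture('wrist')[:,:,::-1])"
```

```text
time: 5.78
ee_pos: [0.5938, -0.0748, 0.1072]
tcp_rot: [-1.358, -2.828, 0.004]
ft_force: [-0.3, 0.1, 0.0]
grip_width: 0.0424
finger_force: 0.0
t 5.775 tcp [ 0.5938 -0.0748  0.1072] yaw 128.69446991754594 z [-0.0049 -0.0003 -1.    ] F [-0.3441  0.1092  0.0192] w 0.04243852034205918
shift [-0.002   0.0422 -0.0009]
```

View pics/w2.png

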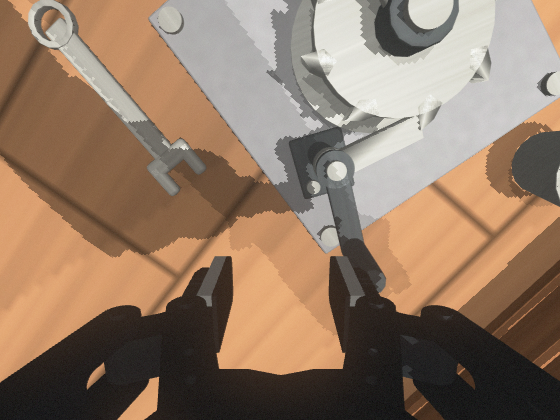

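The wrist view shows the post at about (370,278), now outside the right finger. The finger slipped past it and the lever doesn't look turned. I'll lift and measure again.

```bash
python3 -m inch '0 0 0 0 0 -.032 0;0 0 0 0 0 -.032 0;0 0 0 0 0 -.032 0;0 0 0 0 0 0 0'; python3 - <<'E'
from h import *
import cv2,pickle
go(.628,-.05,.108)
I=viewer.camera_info("wrist");a=viewer.capture("wrist")[:,:,::-1];pickle.dump(I,open("w3.pkl","wb"))
b=viewer.capture("scene")[:,:,::-1][180:280,205:305]
cv2.imwrite("pics/w3.png",np.hstack([a[40:340,100:500],cv2.resize(b,(300,300),interpolation=cv2.INTER_CUBIC)]))
E
```

```text
time: 6.32
ee_pos: [0.5977, -0.0753, 0.2074]
tcp_rot: [1.358, 2.828, 0.001]
ft_force: [-1.1, 0.1, -0.1]
grip_width: 0.043
finger_force: 0.0
t 6.325 tcp [ 0.5977 -0.0753  0.2074] yaw 128.70363351758044 z [ 0.0042 -0.0017 -1.    ] F [-1.1216  0.0751 -0.0659] w 0.04297631643372143
shift [0.0012 0.0392 0.0995]
```

View pics/w3.png

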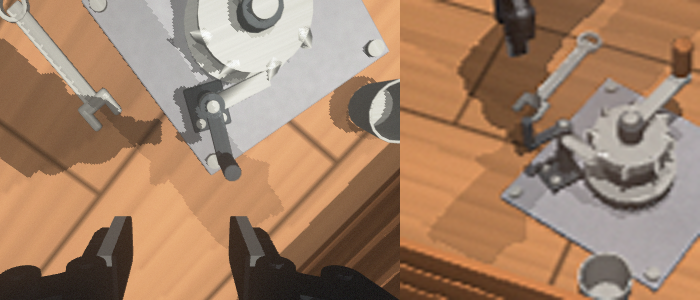

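The post top is at full-frame px (332,211) and the pivot at (312,146).

```bash
python3 - <<'E'
from h import *
import pickle
np.set_printoptions(precision=4,suppress=True)
I=pickle.load(open("w3.pkl","rb"));print(I["T"])
for p,z in(((332,211),.138),((312,146),.102),((375,112),.088),((362,48),.12)):print(onz("w",p,z,I))
E
```

```text
[[ 0.7813  0.6003  0.1706  0.5544]
 [ 0.6241 -0.752  -0.2122 -0.0219]
 [ 0.0009  0.2723 -0.9622  0.3751]
 [ 0.      0.      0.      1.    ]]
[ 0.6243 -0.0506  0.138 ]
[ 0.5886 -0.0252  0.102 ]
[0.6122 0.0262 0.088 ]
[0.5708 0.0457 0.12  ]
```

The lever has not moved: the half-open pad met the post only near its top and slipped over. I'll pinch the post instead, with the closing line along the tangent, and turn the hand with the lever.

```bash
python3 -m inch '0 0 -8.6 0 0 0 0;0 0 -8.7 0 0 0 0;0 0 0 0 0 0 0'; python3 -c "
from h import *
go(.625,-.0485,.106)"
```

```text
time: 6.8
ee_pos: [0.5948, -0.0744, 0.2027]
tcp_rot: [-0.92, -3.0, 0.001]
ft_force: [-0.5, 0.2, -0.6]
grip_width: 0.0428
finger_force: 0.0
t 6.8 tcp [ 0.5948 -0.0744  0.2027] yaw 145.909111172543 z [-0.0041  0.0007 -1.    ] F [-0.4878  0.2089 -0.6176] w 0.042777991926134344
shift [-0.0109  0.0386  0.0966]
```

```bash
python3 -m inch '0 0 0 -.0055 .0193 0 0;0 0 0 -.0055 .0193 0 0;0 0 0 0 0 .02 0;0 0 0 0 0 .025 0;0 0 0 0 0 .025 0;0 0 0 0 0 .027 0;0 0 0 0 0 0 0;0 0 0 0 0 0 -.4;0 0 0 0 0 0 -1;0 0 0 0 0 0 -1;0 0 0 0 0 0 -1'; python3 -c "
from h import *
go(.625,-.0485,.106)
import cv2;cv2.imwrite('pics/w4.png',viewer.capture('wrist')[:,:,::-1])"
```

```text
time: 8.18
ee_pos: [0.6272, -0.0508, 0.1096]
tcp_rot: [0.919, 3.002, -0.006]
ft_force: [-2.3, -3.7, 1.5]
grip_width: 0.0064
finger_force: 58.7
t 8.175 tcp [ 0.6272 -0.0508  0.1096] yaw 145.94259289931404 z [ 0.0007 -0.0043 -1.    ] F [-2.3401 -3.7457  1.452 ] w 0.006446687230939545
shift [0.0031 0.0007 0.0036]
```

View pics/w4.png

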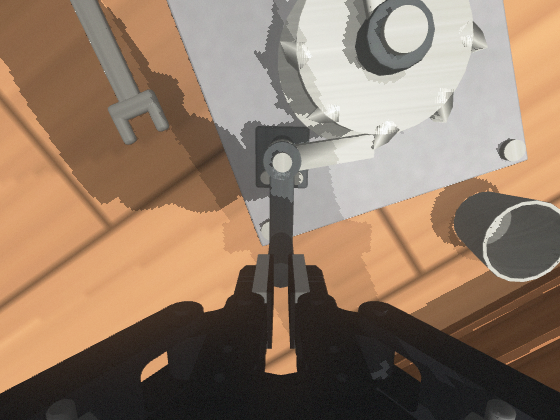

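The pads pinch the post at about (282,272), though the 6 mm reading is low. I'll try part of the arc and check.

```bash
python3 -m inch '0 0 3.3 0 -.0028 0 -1;0 0 3.3 0 -.0028 0 -1;0 0 3.3 0 -.0028 0 -1;0 0 3.3 0 -.0028 0 -1;0 0 0 0 0 0 -1'; python3 -c "
from h import *
go(.625,-.0485,.106)
import cv2;cv2.imwrite('pics/w5.png',viewer.capture('wrist')[:,:,::-1])"
```

```text
time: 8.85
ee_pos: [0.6221, -0.0569, 0.1096]
tcp_rot: [1.255, 2.876, 0.005]
ft_force: [1.9, 2.6, 1.5]
grip_width: 0.0063
finger_force: 59.0
t 8.85 tcp [ 0.6221 -0.0569  0.1096] yaw 132.8652036287563 z [ 0.0046  0.0012 -1.    ] F [1.9136 2.6088 1.5037] w 0.006293877823425494
shift [0.0042 0.0079 0.0036]
```

View pics/w5.png

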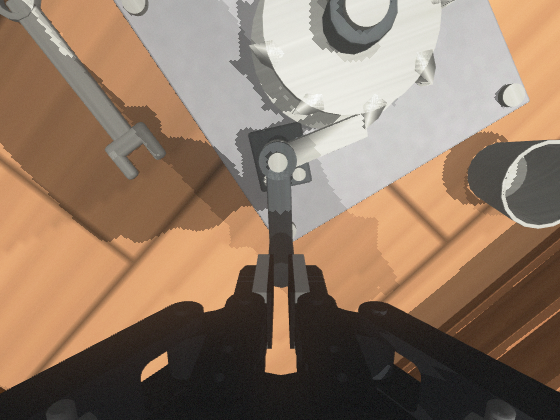

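The lever follows the hand: it is still straight between the pads, with the pivot at (278,160). On I go.

```bash
python3 -m inch '0 0 3.3 0 -.0028 0 -1;0 0 3.3 0 -.0028 0 -1;0 0 3.3 0 -.0028 0 -1;0 0 3.3 0 -.0028 0 -1;0 0 3.3 0 -.0028 0 -1;0 0 1.5 0 -.0013 0 -1;0 0 0 0 0 0 -1'; python3 -c "
from h import *
go(.591,-.025,.106)"
```

```text
time: 9.78
ee_pos: [0.6102, -0.0655, 0.1096]
tcp_rot: [1.688, 2.645, 0.007]
ft_force: [4.2, 3.2, 1.0]
grip_width: 0.0062
finger_force: 59.2
t 9.775 tcp [ 0.6102 -0.0655  0.1096] yaw 114.89006303315257 z [ 0.0056  0.0017 -1.    ] F [4.2486 3.1653 0.9879] w 0.006202950122283587
shift [ 0.0448 -0.0004  0.0035]
```

```bash
python3 -m inch '0 0 0 0 0 0 -.3;0 0 0 0 0 0 0;0 0 0 0 0 0 0;0 0 0 0 0 -.03 0;0 0 0 0 0 -.03 0;0 0 0 0 0 -.035 .5;0 0 -9.4 0 0 0 .5;0 0 -9.4 0 0 0 .5;0 0 -9.4 0 0 0 .5;0 0 -9.4 0 0 0 .5;0 0 -9.4 0 0 0 .5;0 0 0 0 0 0 .5;0 0 0 0 0 0 .5'; python3 -c "
from h import *
go(.4825,.078,.2)
import cv2,pickle
pickle.dump(viewer.camera_info('wrist'),open('w6.pkl','wb'));cv2.imwrite('pics/w6.png',viewer.capture('wrist')[:,:,::-1])"
```

```text
time: 11.4
ee_pos: [0.6073, -0.0664, 0.2028]
tcp_rot: [-0.5, -3.101, 0.0]
ft_force: [-0.7, -1.0, -0.0]
grip_width: 0.0643
finger_force: 0.0
t 11.4 tcp [ 0.6073 -0.0664  0.2028] yaw 161.67595910900744 z [-0.0004 -0.     -1.    ] F [-0.6712 -1.0278 -0.0284] w 0.06430724445549943
shift [0.1639 0.0978 0.0028]
```

View pics/w6.png

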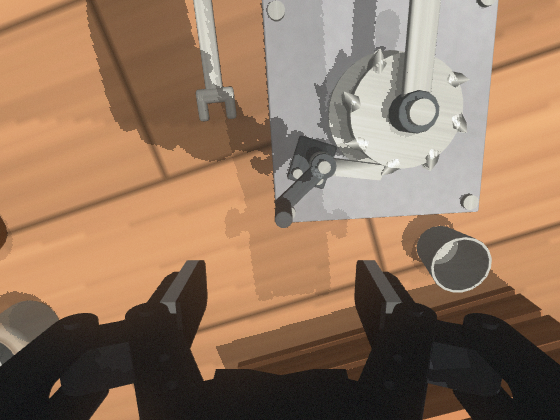

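The lever has stayed over (post (284,213), pivot (325,166)) and the pawl is still held in by its tooth, as expected. Next is the knob.

```bash
python3 -m inch '0 0 0 .0205 .0122 0 .5;0 0 0 .0205 .0122 0 .5;0 0 0 .0205 .0122 0 .5;0 0 0 .0205 .0122 0 .5;0 0 0 .0205 .0122 0 .5;0 0 0 .0205 .0122 0 .5;0 0 0 .0205 .0122 0 .5;0 0 0 .0205 .0122 0 .5;0 0 0 0 0 0 .5;0 0 0 0 0 0 .5'; python3 -c "
from h import *
go(.4825,.078,.118)"
```

```text
time: 12.7
ee_pos: [0.4825, 0.0777, 0.2031]
tcp_rot: [0.496, 3.101, -0.0]
ft_force: [0.3, 0.0, -0.0]
grip_width: 0.0643
finger_force: 0.0
t 12.7 tcp [0.4825 0.0777 0.2031] yaw 161.83035262041918 z [ 0.0009 -0.0003 -1.    ] F [ 0.3415  0.0232 -0.0235] w 0.06429861914516893
shift [0.0002 0.0003 0.0851]
```

```bash
python3 -m inch '0 0 0 0 0 .028 .5;0 0 0 0 0 .028 .5;0 0 0 0 0 .028 .5;0 0 0 0 0 0 .5;0 0 0 0 0 0 0;0 0 0 0 0 0 -.4;0 0 0 0 0 0 -.6;0 0 0 0 0 0 -1;0 0 0 0 0 0 -1;0 0 0 0 0 0 -1'; python3 -c "
from h import *
go(.572,.048,.118)"
```

```text
time: 13.95
ee_pos: [0.4839, 0.078, 0.1207]
tcp_rot: [0.496, 3.099, 0.002]
ft_force: [-0.2, 1.0, 5.9]
grip_width: 0.0215
finger_force: 58.7
t 13.95 tcp [0.4839 0.078  0.1207] yaw 161.82546695920215 z [ 0.0037  0.0008 -1.    ] F [-0.1668  0.9753  5.9213] w 0.021509658265583133
shift [-0.0931 -0.001   0.003 ]
```

```bash
python3 -m inch '0 0 -2 -.0001 -.0033 0 -1;0 0 -2 -.0001 -.0033 0 -1;0 0 -2 -.0001 -.0033 0 -1;0 0 -2 -.0001 -.0033 0 -1;0 0 -1 0 -.0016 0 -1;0 0 0 0 0 0 -1'; python3 - <<'E'
from h import *
go(.572,.048,.118)
import cv2,pickle
a=viewer.capture("wrist");t=viewer.capture("top");s=viewer.capture("scene")
f=lambda i:cv2.resize(i[:,:,::-1],(300,300),interpolation=cv2.INTER_CUBIC)
cv2.imwrite("pics/w7.png",np.vstack([np.hstack([f(t[155:230,250:325]),f(s[195:270,240:315])]),cv2.resize(a[:,:,::-1],(400,300))[:, :400].copy() if 0 else np.hstack([cv2.resize(a[:,:,::-1],(400,300)),np.zeros((300,200,3),np.uint8)])]))
E
```

```text
time: 14.7
ee_pos: [0.4809, 0.0664, 0.1207]
tcp_rot: [0.249, 3.128, 0.013]
ft_force: [0.2, 9.1, 4.7]
grip_width: 0.0212
finger_force: 58.9
t 14.7 tcp [0.4809 0.0664 0.1207] yaw 170.90008155549899 z [ 0.0046  0.0077 -1.    ] F [0.226  9.1305 4.7231] w 0.02117986106576005
shift [-0.0929 -0.0038  0.003 ]
```

View pics/w7.png

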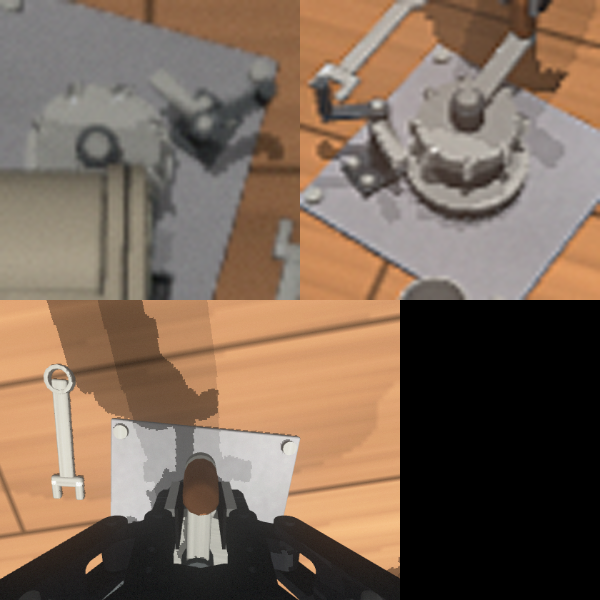

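The pawl nose now stands well clear of the wheel in the top crop (nose at about (155,78), wheel rim at (150,105)). The hand carries the spring's 9 N, so I'll ease back. The nearest possible stop is 59° away, so 50° is safe.

```bash
python3 -c "
from h import *
np.set_printoptions(precision=4,suppress=True)
p=onz('top',(288.3,174.5),.088);print(p,np.hypot(p[0]-.572,p[1]-.048))"
python3 -m inch '0 0 2.5 -.0001 .0041 0 -1;0 0 2.5 -.0001 .0041 0 -1;0 0 2.5 -.0001 .0041 0 -1;0 0 2.5 -.0001 .0041 0 -1;0 0 2.5 -.0001 .0041 0 -1;0 0 2.5 -.0001 .0041 0 -1;0 0 2.5 -.0001 .0041 0 -1;0 0 2.5 -.0001 .0041 0 -1;0 0 2.5 -.0001 .0041 0 -1;0 0 2.5 -.0001 .0041 0 -1'; python3 -c "
from h import *
go(.572,.048,.118)"
```

```text
[0.6232 0.0098 0.088 ] 0.06385902135912394
time: 16.1
ee_pos: [0.4971, 0.1037, 0.1208]
tcp_rot: [0.922, 2.999, 0.012]
ft_force: [3.1, 7.2, 2.4]
grip_width: 0.0212
finger_force: 58.6
t 16.1 tcp [0.4971 0.1037 0.1208] yaw 145.802685252804 z [ 0.0063  0.0059 -1.    ] F [3.1053 7.1872 2.4342] w 0.02117442950681598
shift [-0.0933 -0.004   0.0029]
```

```bash
python3 -m inch '0 0 2.5 -.0001 .0041 0 -1;0 0 2.5 -.0001 .0041 0 -1;0 0 2.5 -.0001 .0041 0 -1;0 0 2.5 -.0001 .0041 0 -1;0 0 2.5 -.0001 .0041 0 -1;0 0 2.5 -.0001 .0041 0 -1;0 0 2.5 -.0001 .0041 0 -1;0 0 2.5 -.0001 .0041 0 -1;0 0 2.5 -.0001 .0041 0 -1;0 0 0 0 0 0 -1'; python3 -c "
from h import *
go(.572,.048,.118)"
```

```text
time: 17.35
ee_pos: [0.5245, 0.1285, 0.1208]
tcp_rot: [1.488, 2.761, 0.012]
ft_force: [5.5, 3.6, 0.4]
grip_width: 0.0213
finger_force: 59.0
t 17.35 tcp [0.5245 0.1285 0.1208] yaw 123.34220442287217 z [ 0.0083  0.0039 -1.    ] F [5.454  3.577  0.3601] w 0.0213493593154623
shift [-0.0934 -0.0046  0.0029]
```

Force along the arc is 6.5 N, matching the spring law at about 0.65 rad. From here I'll go in 2.5° bites, stopping when the pull falls below the spring law.

```bash
cat > chk.py <<'E'
import sys;from h import *
from station import readout; from scipy.spatial.transform import Rotation as Ro
o=readout.get_obs();R=Ro.from_rotvec(o["tcp_rot"]).as_matrix()
yaw=np.arctan2(R[1,0],R[0,0]);th=.65+yaw-np.radians(123.3);F=R.T@o["ft_force"];e=.3*(th+1.4)/.095
p=o["ee_pos"]-[.572,.048,0]
print("t %.2f th %.3f Ft %.2f exp %.2f Fx %.2f r %.4f ang %.2f w %.4f"%(o["time"],th,F[1],e,F[0],np.hypot(p[0],p[1]),np.degrees(np.arctan2(p[1],p[0])),o["grip_width"]))
sys.exit(0 if F[1]>.7*e else 1)
E
python3 chk.py && python3 -m inch '0 0 1.25 0 .0021 0 -1;0 0 1.25 0 .0021 0 -1;0 0 1.25 0 .0021 0 -1;0 0 0 0 0 0 -1' >/dev/null && python3 chk.py && python3 -m inch '0 0 1.25 0 .0021 0 -1;0 0 1.25 0 .0021 0 -1;0 0 1.25 0 .0021 0 -1;0 0 0 0 0 0 -1' >/dev/null && python3 chk.py && python3 -m inch '0 0 1.25 0 .0021 0 -1;0 0 1.25 0 .0021 0 -1;0 0 0 0 0 0 -1' >/dev/null && python3 chk.py && python3 -m inch '0 0 1.25 0 .0021 0 -1;0 0 1.25 0 .0021 0 -1;0 0 0 0 0 0 -1' >/dev/null && python3 chk.py && python3 -m inch '0 0 1.25 0 .0021 0 -1;0 0 1.25 0 .0021 0 -1;0 0 0 0 0 0 -1' >/dev/null && python3 chk.py
```

```text
t 17.35 th 0.651 Ft 6.53 exp 6.48 Fx -0.01 r 0.0935 ang 120.55 w 0.0213
t 17.85 th 0.585 Ft 6.38 exp 6.27 Fx 1.08 r 0.0935 ang 116.83 w 0.0212
t 18.35 th 0.519 Ft 6.54 exp 6.06 Fx 0.26 r 0.0935 ang 112.99 w 0.0210
t 18.73 th 0.476 Ft 6.08 exp 5.92 Fx -0.07 r 0.0935 ang 110.48 w 0.0212
t 19.10 th 0.432 Ft 6.09 exp 5.78 Fx -1.20 r 0.0935 ang 107.95 w 0.0212
t 19.48 th 0.388 Ft 6.52 exp 5.65 Fx -1.05 r 0.0935 ang 105.41 w 0.0212
```

```bash

python3 -m inch '0 0 1.25 0 .0021 0 -1;0 0 1.25 0 .0021 0 -1;0 0 0 0 0 0 -1' >/dev/null && python3 chk.py && python3 -m inch '0 0 1.25 0 .0021 0 -1;0 0 1.25 0 .0021 0 -1;0 0 0 0 0 0 -1' >/dev/null && python3 chk.py && python3 -m inch '0 0 1.25 0 .0021 0 -1;0 0 1.25 0 .0021 0 -1;0 0 0 0 0 0 -1' >/dev/null && python3 chk.py && python3 -m inch '0 0 1.25 0 .0021 0 -1;0 0 1.25 0 .0021 0 -1;0 0 0 0 0 0 -1' >/dev/null && python3 chk.py && python3 -m inch '0 0 1.25 0 .0021 0 -1;0 0 1.25 0 .0021 0 -1;0 0 0 0 0 0 -1' >/dev/null && python3 chk.py && python3 -m inch '0 0 1.25 0 .0021 0 -1;0 0 1.25 0 .0021 0 -1;0 0 0 0 0 0 -1' >/dev/null && python3 chk.py && python3 -m inch '0 0 1.25 0 .0021 0 -1;0 0 1.25 0 .0021 0 -1;0 0 0 0 0 0 -1' >/dev/null && python3 chk.py && python3 -m inch '0 0 1.25 0 .0021 0 -1;0 0 1.25 0 .0021 0 -1;0 0 0 0 0 0 -1' >/dev/null && python3 chk.py
```

```text
t 19.85 th 0.344 Ft 6.68 exp 5.51 Fx -1.83 r 0.0935 ang 102.88 w 0.0212
t 20.23 th 0.301 Ft 4.92 exp 5.37 Fx -0.91 r 0.0935 ang 100.36 w 0.0213
t 20.60 th 0.257 Ft 4.57 exp 5.23 Fx -3.13 r 0.0935 ang 98.50 w 0.0212
t 20.98 th 0.213 Ft 0.38 exp 5.09 Fx -4.49 r 0.0936 ang 97.39 w 0.0212
```

The pull has dropped to 0.4 N and the knob angle has all but stopped changing, so the drum is on the rubber. I'll settle and re-read.

```bash
python3 -m inch '0 0 0 0 0 0 -1;0 0 0 0 0 0 -1;0 0 0 0 0 0 -1' >/dev/null; python3 chk.py
```

```text
t 21.35 th 0.213 Ft 0.50 exp 5.09 Fx -3.54 r 0.0936 ang 97.43 w 0.0207
```

```bash
python3 -m inch '0 0 0 0 0 0 -.35;0 0 0 0 0 0 -.1;0 0 0 0 0 0 .2;0 0 0 0 0 0 .4;0 0 0 0 0 0 .4' | head -3; python3 -m inch '0 0 0 0 0 -.02 .4;0 0 0 0 0 -.03 .4;0 0 0 0 0 -.04 .4;0 0 0 .0 0 -.04 .4;0 0 0 .05 0 0 .4;0 0 0 .05 0 0 .4;0 0 0 .05 0 0 .4;0 0 0 0 0 0 .4'; python3 - <<'E'
from h import *
import cv2
a=viewer.capture("wrist");t=viewer.capture("top");s=viewer.capture("scene")
f=lambda i:cv2.resize(i[:,:,::-1],(400,400),interpolation=cv2.INTER_CUBIC)
cv2.imwrite("pics/w8.png",np.hstack([f(t[145:245,225:325]),f(s[180:280,235:335])]))
cv2.imwrite("pics/top2.png",t[:,:,::-1])
d=cv2.absdiff(cv2.imread("pics/top.png"),t[:,:,::-1].copy()).max(2)
for n,(x,y) in dict(tin=(265,139),mug=(128,190),truck=(170,148),jar=(432,160),bottle=(431,204),wrench=(320,235),sd=(437,271)).items():print(n,d[y-12:y+12,x-12:x+12].mean())
E
```

```text
time: 21.98
ee_pos: [0.5588, 0.142, 0.1187]
tcp_rot: [-2.054, -2.376, 0.0]
time: 22.98
ee_pos: [0.5365, 0.2932, 0.2487]
tcp_rot: [-2.049, -2.381, -0.0]
ft_force: [-0.1, -1.7, 0.0]
grip_width: 0.0599
finger_force: 0.0
tin 4.517361111111111
mug 56.88194444444444
truck 5.777777777777778
jar 4.760416666666667
bottle 4.871527777777778
wrench 4.871527777777778
sd 17.760416666666668
```

View pics/w8.png

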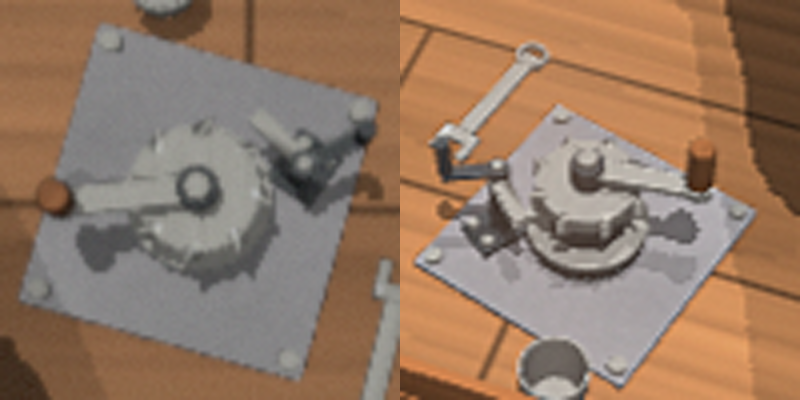

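The pawl is clear of the wheel (nose at crop (258,118)). The knob rests free at (53,196), and the tin, wrench and other things are where they were; the mug and screwdriver differences are the arm and its shadow.

```bash
python3 -c "
from h import *
p=onz('top',(225+53/4-.4,145+196/4-.4),.16);print(p,np.degrees(np.arctan2(p[1]-.048,p[0]-.572)))
from station import manip;print(manip.sign_off())"
```

```text
[0.56001144 0.14266989 0.16      ] 97.21726017302574
the job is handed in; nothing more can be done
None
```

The job is handed in at about 23 s: trip lever over, pawl off the wheel, and the drum eased back onto its rubber stop with the crank let go and nothing else seen to have moved; my first push at the lever slipped off its post before a pinch grip worked.

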